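Set out the spectacle cases on the stall

ROBOT

A 6-joint arm with a two-finger parallel gripper is mounted at the origin on the work surface. World frame = base frame: x ahead of the robot, y to its left, z up, the work surface at z = 0. Lengths are in m, angles in rad, forces in N, time in s.
With the tool pointing down it reaches from about 0.375 to 0.975 m from the base axis. Payload 3.8 kg.
Tool frame: the origin (TCP) lies midway between the tips of the shut fingers; the grasp point (between the pads) lies 19 mm behind it; z points along the fingers, y is the line along which they close (so a half turn about z gives the same grasp; the last joint's range is limited). The gripper opens to 85 mm and grips with 20 to 120 N. Pads are 22 mm wide; open, the fingers measure 114 mm over their backs; the gripper's body (76 mm by 85 mm) begins 54 mm behind the grasp point. The pads swing forward as they close: fully open they stand 13 mm farther back than shut.
Start: joints at [-1.368, 0.264, 1.604, -0, 1.274, -0.037], TCP at [0.16, -0.656, 0.2] pointing down, gripper open.
Joint ranges: [-2.63, 2.63], [-0.94, 2.18], [0.31, 2.57], [-1.31, 4.45], [0, 2.66], [-2.55, 2.55]. Speed limits (rad/s): [2.57, 2.57, 3.14, 3.14, 3.14, 3.14].

INTERFACE

Orientations are given as a rotation vector (axis times angle).
In Python, from workcell import bot, cams gives the robot as it stands.
- The arm moves only by the tool play_rows, never from a script. Its argument "rows" is a list of rows, each a list of 2 entries, a list of its own where there are three numbers: the shift along the tool's x, y, z scaled (see below), then the turn, a rotation vector about the tool's x, y, z scaled (see below). A call has 1 to 20 rows; each row is the pose to reach, as a shift and turn from the pose commanded when the call began, along the tool's axes at that moment; what a row does not reach only later rows make up. The controller multiplies each number of a shift by 250 mm and each number of a turn by 45 degrees. A row lasts 1/12 s, in which the tool goes at most 41.7 mm and 7.16 degrees, less where a joint would pass 70% of its speed; a pose out of reach is approached as far as the arm can. A call with a number of a shift or a turn outside -1 to 1 is refused whole. A call with a gripper value outside its range is refused whole. "claw" is the opening, from -1 (shut) to 1 (fully open), set as the call begins (left out, the last holds). The fingers move at their own pace and stop on an object; "newtons" is the grip in N (left out, the last holds). Time passes only in rows, so rows that repeat a pose let the fingers close. It gives the time, the measured TCP pose, the force, the opening and the grip force at its end, in the units of the state.
- bot.read_state(): the state, without advancing time (a new reading comes with each control period).
- cams.read_camera(name): name is "side" or "top"; returns a dict with "image" (420x560x3 uint8, red, green, blue), "K" (3x3 intrinsics, pixels), "T" (4x4, takes a point from camera to world coordinates). Camera axes: x right, y down, z forward; pixel columns grow to the right and rows downward; lengths in m; the calibration is good to about 2 mm. A picture is of the moment at which its call begins. There is no depth.
- bot.finish_job(): hands the job in; it is judged then, once.
The state is a dict: "time": time; "q": joint angles; "joint_vel": joint speeds; "joint_torque": joint torques, N m; "tool_pos": TCP position; "tcp_rot": TCP orientation; "wrist_force": force on the tool from outside, world axes, zero at the start; "torque": the same for the moment, N m; "width": opening from 0.0 (shut) to 1.0 (fully open); "grip_force": force on a finger pad.
Only numpy, scipy, OpenCV 4.12 (cv2) and the standard library are available. Lean on these libraries where they do the work, as an engineer would, in place of code of your own. Each camera call takes 0.05 s, during which the arm holds its last target. There are 200 camera calls.

TASK

Set out the four black spectacle cases on the stall: lay each one, lid up, on the wooden display rest of its own size, flat on the board between the two end stops, in line with the board and centred across its width. Leave the wooden screw box and the little aluminium pot standing where they are.

Things in the scene. Friction and masses are not known exactly. Their poses are not given: they have to be found in the camera images.
- sun_case: the large sunglasses case, long and wide: a closed, rigid black spectacle case with a thin steel seam, 156 long x 64 wide x 46 high (mm), edges rounded by 7 mm, 140 g give or take a third; loose, lying lid up on the table. Origin at the centre of its underside; x along its length, y across its width (grasp it across the width), z up.
- sun_rest: the display rest that fits the sun_case: a fixed pale wooden board 76 wide (y) and 184 long (x), 6 thick (mm), with a 6 mm thick stop across each end rising to 16 mm above the table; 172 mm clear between the stops, no walls along the long sides. Origin at the centre of its underside, on the table; x along its length, z up. The case's underside rests at z = 6 mm.
- slim_case: the slim reading-glasses case, long and narrow: a closed, rigid black spectacle case with a thin steel seam, 146 long x 38 wide x 34 high (mm), edges rounded by 7 mm, 90 g give or take a third; loose, lying lid up on the table. Origin at the centre of its underside; x along its length, y across its width (grasp it across the width), z up.
- slim_rest: the display rest that fits the slim_case: a fixed pale wooden board 50 wide (y) and 174 long (x), 6 thick (mm), with a 6 mm thick stop across each end rising to 16 mm above the table; 162 mm clear between the stops, no walls along the long sides. Origin at the centre of its underside, on the table; x along its length, z up. The case's underside rests at z = 6 mm.
- child_case: the child's spectacle case, short and wide: a closed, rigid black spectacle case with a thin steel seam, 104 long x 54 wide x 40 high (mm), edges rounded by 7 mm, 90 g give or take a third; loose, lying lid up on the table. Origin at the centre of its underside; x along its length, y across its width (grasp it across the width), z up.
- child_rest: the display rest that fits the child_case: a fixed pale wooden board 66 wide (y) and 132 long (x), 6 thick (mm), with a 6 mm thick stop across each end rising to 16 mm above the table; 120 mm clear between the stops, no walls along the long sides. Origin at the centre of its underside, on the table; x along its length, z up. The case's underside rests at z = 6 mm.
- folding_case: the folding-glasses case, short and narrow: a closed, rigid black spectacle case with a thin steel seam, 92 long x 32 wide x 32 high (mm), edges rounded by 7 mm, 60 g give or take a third; loose, lying lid up on the table. Origin at the centre of its underside; x along its length, y across its width (grasp it across the width), z up.
- folding_rest: the display rest that fits the folding_case: a fixed pale wooden board 44 wide (y) and 120 long (x), 6 thick (mm), with a 6 mm thick stop across each end rising to 16 mm above the table; 108 mm clear between the stops, no walls along the long sides. Origin at the centre of its underside, on the table; x along its length, z up. The case's underside rests at z = 6 mm.
- screw_box: a small closed wooden box with a brass clasp, 90 x 60 x 40 mm high, not a spectacle case: it stays where it is. Origin at the centre of its underside, x along its length.
- parts_pot: a small round aluminium pot, 30 mm in diameter, 26 mm high, standing among the cases and rests: it stays where it is. Origin at the centre of its underside.
Not all that is in view belongs to the job. Leave any red or white look-alike of the child_case alone.

How it is judged:
At the end, for the whole second after the job is handed in: Each of the four cases lies lid up (tilt under 0.07 rad), at rest, flat on the board of its own rest (underside 3 to 10 mm above the table), its centre within 12 mm of the rest's centre lengthways and across, and in line with the rest to 0.17 rad (x of sun_case in the frame of sun_rest between -0.012 and 0.012 m and y of sun_case in the frame of sun_rest between -0.012 and 0.012 m and z of sun_case in the frame of sun_rest between 0.003 and 0.01 m and angle between the x axis of sun_case and the x axis of sun_rest, either way round below 0.17 rad and angle between each of sun_case, slim_case, child_case, folding_case's own z axis and vertical below 0.07 rad and linear speed of each of sun_case, slim_case, child_case, folding_case below 0.02 m/s and angular speed of each of sun_case, slim_case, child_case, folding_case below 0.2 rad/s and x of slim_case in the frame of slim_rest between -0.012 and 0.012 m and y of slim_case in the frame of slim_rest between -0.012 and 0.012 m and z of slim_case in the frame of slim_rest between 0.003 and 0.01 m and angle between the x axis of slim_case and the x axis of slim_rest, either way round below 0.17 rad and x of child_case in the frame of child_rest between -0.012 and 0.012 m and y of child_case in the frame of child_rest between -0.012 and 0.012 m and z of child_case in the frame of child_rest between 0.003 and 0.01 m and angle between the x axis of child_case and the x axis of child_rest, either way round below 0.17 rad and x of folding_case in the frame of folding_rest between -0.012 and 0.012 m and y of folding_case in the frame of folding_rest between -0.012 and 0.012 m and z of folding_case in the frame of folding_rest between 0.003 and 0.01 m and angle between the x axis of folding_case and the x axis of folding_rest, either way round below 0.17 rad); the robot touches nothing.
It fails at once if the wooden screw box is pushed more than 25 mm from its place or tipped over (distance of screw_box from where it was at the start of the episode above 0.025 m or angle between screw_box's own z axis and vertical above 0.5 rad).
It fails at once if the aluminium pot is pushed more than 25 mm from its place or tipped over (distance of parts_pot from where it was at the start of the episode above 0.025 m or angle between parts_pot's own z axis and vertical above 0.5 rad).
It also fails if it takes over 109 s, if anything falls off the work surface, if the arm or the gripper's body presses on something with over 40 N, if the wrist force passes 120 N, or if a joint passes its speed limit or range.

## Working session

There is one attempt and no reset: what is moved stays moved. The work goes in short steps, Python scripts to look and compute and a tool call to move; the robot and the scene stay as the last step left them, time stands still between calls to the robot, and variables do not carry over. Pictures are saved under pics/ and viewed, at most 14 in all, crops included, and the job is handed in when it is done.

Besides the shell and the picture viewer there is one more tool, called after "Request:" as name(argument=value, ...), one argument or row to a line, values as JSON. play_rows: Moves the arm, as the interface text tells. Its arguments: {"type":"object","properties":{"rows":{"type":"array","items":{"type":"array"}},"claw":{"type":"number"},"newtons":{"type":"number"}},"required":["rows"]}

```bash
mkdir -p pics; ls; python3 - <<'E'
from workcell import bot,cams
import cv2,numpy as np
s=bot.read_state();print(s)
for n in("top","side"):
    c=cams.read_camera(n);cv2.imwrite(f"pics/{n}0.png",cv2.resize(c["image"][:,:,::-1],(800,600),interpolation=cv2.INTER_CUBIC))
    np.savez(f"{n}.npz",**c);print(n,c["K"].tolist(),c["T"].round(4).tolist())
E
```

```text
pics
{'time': 0.0, 'q': array([-1.36791362e+00,  2.64748622e-01,  1.60537455e+00, -1.24903408e-05,
        1.27369965e+00, -3.68757126e-02]), 'joint_vel': array([ 0.00159419, -0.0005624 ,  0.00056247,  0.0001389 ,  0.00160922,
        0.00059522]), 'joint_torque': array([-5.89705032e-04, -5.15106690e+01, -3.67316544e+01, -1.95087337e-04,
        1.30297575e-02, -3.12131760e-05]), 'tool_pos': array([ 0.16013921, -0.65490493,  0.19886486]), 'tcp_rot': array([-3.11683946e+00, -3.75450289e-01,  3.08909603e-04]), 'wrist_force': array([ 0.45935437,  0.15253844, -0.2726678 ]), 'torque': array([-0.05862721,  0.00998035, -0.00731852]), 'grip_force': 0.0, 'width': 1.0017047126770369}
top [[396.23920818341446, 0.0, 284.66188341631016], [0.0, 396.23920818341446, 211.1453530641717], [0.0, 0.0, 1.0]] [[-0.0049, -0.9903, 0.1391, 0.3353], [-1.0, 0.005, 0.0008, -0.034], [-0.0015, -0.1391, -0.9903, 0.9999], [0.0, 0.0, 0.0, 1.0]]
side [[463.12682706550663, 0.0, 279.09187129423026], [0.0, 463.12682706550663, 208.60026724124026], [0.0, 0.0, 1.0]] [[-0.8978, -0.2792, 0.3405, -0.029], [-0.44, 0.5968, -0.671, 0.9447], [-0.0159, -0.7523, -0.6586, 0.979], [0.0, 0.0, 0.0, 1.0]]
```

View pics/top0.png

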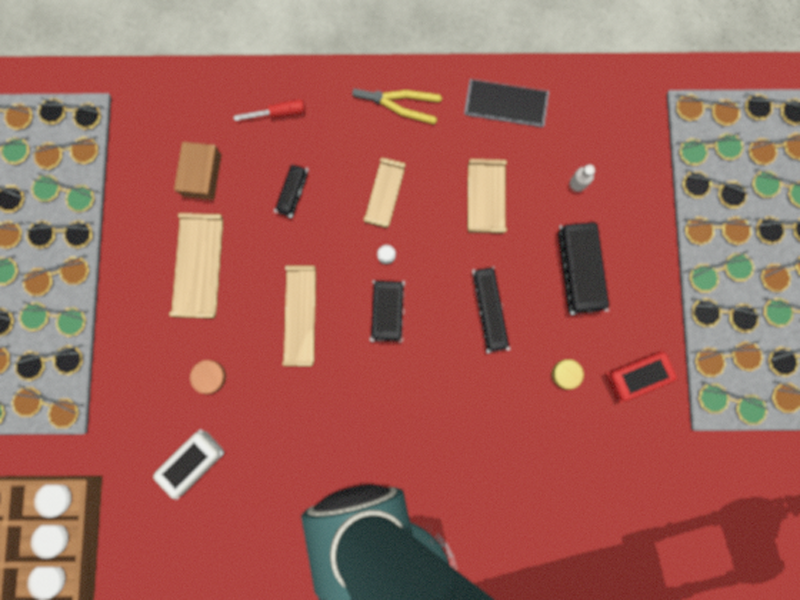

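View pics/side0.png

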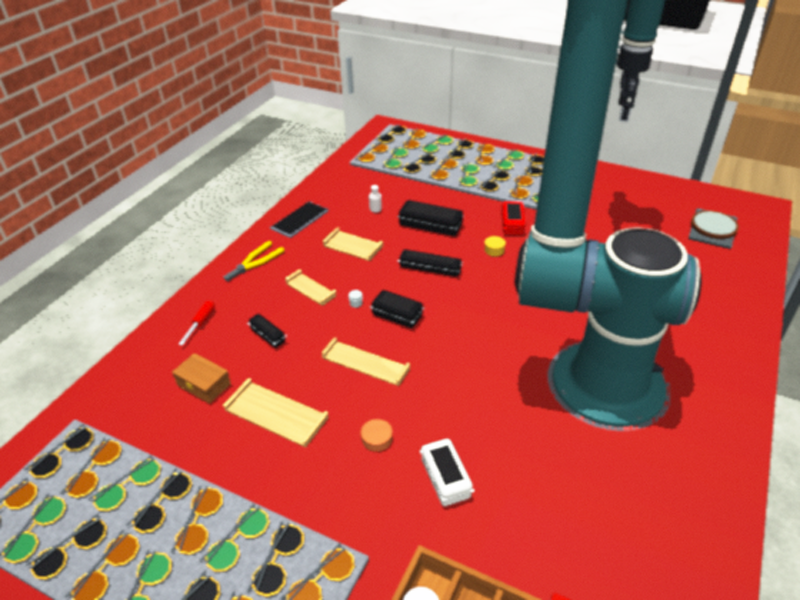

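The top view (800x600) shows these positions:

| Object | Case | Rest |
|---|---|---|
| sun | (583,267) | (196,265) |
| slim | (491,310) | (300,316) |
| child | (388,310) | (487,196) |
| folding | (291,190) | (385,193) |

The pot is at (387,254), the screw box is at (197,170), and the red and white decoys are out of the way. I'll fit the known shapes to the silhouettes.

```bash
cat > fit.py <<'E'
import numpy as np,cv2
from scipy.optimize import minimize
S=4
DIM={'sun_case':(156,64,46),'slim_case':(146,38,34),'child_case':(104,54,40),'folding_case':(92,32,32),
'sun_rest':(184,76,6),'slim_rest':(174,50,6),'child_rest':(132,66,6),'folding_rest':(120,44,6)}
def proj(c,P):
    T=np.linalg.inv(c['T']);p=P@T[:3,:3].T+T[:3,3];q=p@c['K'].T;return q[:,:2]/q[:,2:]
def ray(c,u,v,z):
    d=c['T'][:3,:3]@np.linalg.solve(c['K'],[u,v,1.]);o=c['T'][:3,3];return (o+d*(z-o[2])/d[2])[:2]
def box(x0,x1,y0,y1,z0,z1):return np.array([[a,b,d] for a in(x0,x1) for b in(y0,y1) for d in(z0,z1)])/1e3
def parts(n):
    l,w,h=DIM[n];l/=2;w/=2
    if 'rest' in n:return [box(-l,l,-w,w,0,6),box(-l,-l+6,-w,w,0,16),box(l-6,l,-w,w,0,16)]
    r=7;k=r*(1-.707)   # rounded edges: inset corners
    P=[box(-l+r,l-r,-w+k,w-k,k,h-k),box(-l+k,l-k,-w+r,w-r,k,h-k),box(-l+k,l-k,-w+k,w-k,r,h-r),
       box(-l,l,-w+r,w-r,r,h-r),box(-l+r,l-r,-w,w,r,h-r),box(-l+r,l-r,-w+r,w-r,0,h)]
    return [np.vstack(P)]
def sil(c,n,p,z=0):
    m=np.zeros((420*S,560*S),np.uint8);R=np.array([[np.cos(p[2]),-np.sin(p[2])],[np.sin(p[2]),np.cos(p[2])]])
    for P in parts(n):
        Q=P.copy();Q[:,:2]=P[:,:2]@R.T+p[:2];Q[:,2]+=z
        q=(proj(c,Q)+.5)*S-.5
        cv2.fillConvexPoly(m,cv2.convexHull((q*16).round().astype(np.int32)),1,shift=4)
    return m
def mask(c,n):
    I=cv2.resize(c['image'],None,fx=S,fy=S,interpolation=cv2.INTER_CUBIC).astype(int)
    r,g,b=I[...,0],I[...,1],I[...,2]
    return ((g>110)&(r>140)&(b<190)) if 'rest' in n else ((r<110)|((g>75)&(abs(r-g)<60)))
def fit(cs,n,p0,z=0):
    W=[]
    for c in cs:
        k=cv2.dilate(sil(c,n,p0,z),np.ones((15*S//2*2+1,)*2));W.append((c,mask(c,n)&(k>0)))
    def f(p):return sum(1-(s&m).sum()/(s|m).sum() for c,m in W for s in [sil(c,n,p,z)>0])
    best=None
    for dy in(-.15,0,.15):
        r=minimize(f,[*p0[:2],p0[2]+dy],method='Nelder-Mead',options=dict(initial_simplex=np.array(p0)+[[0,0,dy],[.01,0,dy],[0,.01,dy],[0,0,dy+.1]],xatol=1e-4,fatol=1e-4,maxiter=90))
        if best is None or r.fun<best.fun:best=r
    return best.x,best.fun/len(cs)
E
cat > m.py <<'E'
from fit import *;import json
t=dict(np.load('top.npz'));s=dict(np.load('side.npz'))
g={'sun_case':(583,267,.08),'slim_case':(491,310,.12),'child_case':(388,310,0),'folding_case':(291,190,-.25),
'sun_rest':(196,265,-.05),'slim_rest':(300,316,0),'child_rest':(487,196,0),'folding_rest':(385,193,-.2)}
out={}
ov=t['image'][:,:,::-1].copy();ov=cv2.resize(ov,None,fx=S,fy=S)
for n,(u,v,a) in g.items():
    x,y=ray(t,u*.7,v*.7,.006 if 'rest' in n else DIM[n][2]/2000)
    a1,e1=fit([t],n,[x,y,a]);a2,e2=fit([s],n,a1)
    print(n,a1.round(4),round(e1,3),'side',a2.round(4),round(e2,3));out[n]=a1.tolist()
    cs,_=cv2.findContours(sil(t,n,a1),0,1);cv2.drawContours(ov,cs,-1,(255,255,0),2)
print('pot',ray(t,387*.7,254*.7,.013),'box',ray(t,197*.7,170*.7,.02))
json.dump(out,open('p.json','w'));cv2.imwrite('pics/ov.png',cv2.resize(ov[60*S:300*S,100*S:470*S],(800,519),interpolation=cv2.INTER_AREA))
E
python3 m.py
```

```text
sun_case [ 0.53   -0.3405  0.0883] 0.019 side [ 0.5283 -0.3427  0.0889] 0.042
slim_case [ 0.4582 -0.1779  0.1623] 0.05 side [ 0.4579 -0.1788  0.1419] 0.059
child_case [ 0.4563  0.0006 -0.0594] 0.06 side [ 0.455   0.0012 -0.0512] 0.058
folding_case [ 0.6763  0.1742 -0.3133] 0.074 side [ 0.6755  0.1747 -0.3398] 0.06
sun_rest [ 0.5434  0.3434 -0.0329] 0.036 side [ 0.5443  0.34   -0.0395] 0.018
slim_rest [ 0.4519  0.1572 -0.0072] 0.071 side [ 0.4534  0.1544 -0.0057] 0.026
child_rest [ 0.6702 -0.1796 -0.0312] 0.045 side [ 0.6695 -0.1825 -0.0388] 0.042
folding_rest [ 0.6772  0.0075 -0.2566] 0.074 side [ 0.6767  0.0038 -0.2572] 0.041
pot [0.55987005 0.0014269 ] box [0.71528627 0.34474226]
```

View pics/ov.png

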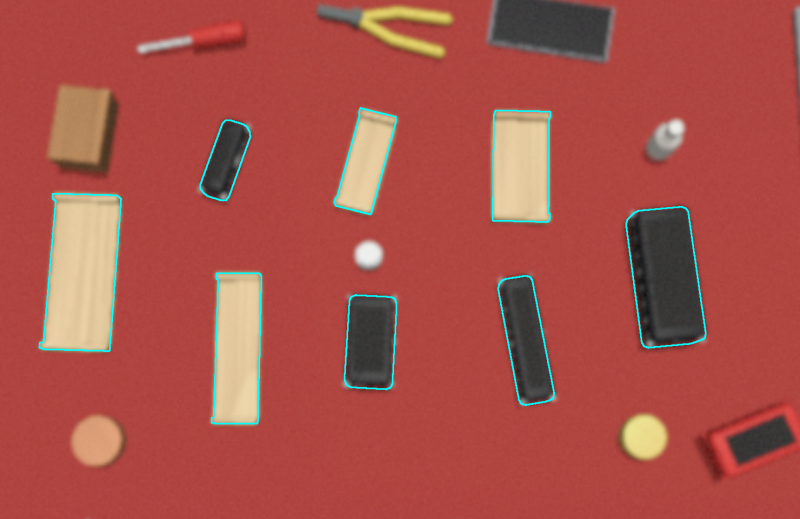

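The fits agree between the two cameras to 2–3 mm, so I'll use the averages. Next is a helper that turns targets into tool-axis units.

```bash
cat > pl.py <<'E'
import sys,numpy as np
from scipy.spatial.transform import Rotation as Ro
from workcell import bot
O={'sc':(.5293,-.3416,.0886),'sr':(.5438,.3417,-.0362),'lc':(.458,-.1783,.152),'lr':(.4526,.1558,-.0065),
'cc':(.4557,.0009,-.0552),'cr':(.6699,-.181,-.035),'fc':(.6759,.1744,-.3265),'fr':(.677,.0057,-.257)}
s=bot.read_state();p=s['tool_pos'];R=Ro.from_rotvec(s['tcp_rot']);x=R.as_matrix()[:,0]
print('t',round(s['time'],2),p.round(4),'yaw',round(np.arctan2(x[1],x[0]),4),'w',round(s['width'],3),'grip',round(s['grip_force'],1),'q6',s['q'][5].round(2))
# args: name:z[:frac], frac = part of the way from the present pose
for a in sys.argv[1:]:
    n,z,*f=a.split(':');f=float(f[0]) if f else 1
    y=O[n];P=np.array([y[0],y[1],float(z)]);G=Ro.from_euler('ZX',[y[2],np.pi])
    d=R.inv().apply(P-p);t=(R.inv()*G).as_rotvec()
    print(a,(d*f/.25).round(3).tolist(),(t*f/(np.pi/4)).round(3).tolist(),'rows',np.ceil(max(np.linalg.norm(d)*f/.0417,np.degrees(np.linalg.norm(t))*f/7.16)))
E
python3 pl.py sc:.12 sc:.12:.5
```

```text
t 0.1 [ 0.1602 -0.655   0.199 ] yaw 0.2398 w 1.003 grip 0.0 q6 -0.04
sc:.12 [1.732, -0.866, 0.318] [-0.003, 0.0, 0.193] rows 12.0
sc:.12:.5 [0.866, -0.433, 0.159] [-0.001, 0.0, 0.096] rows 6.0
```

Request:
play_rows(
  rows=[
    [[0.87,-0.433,0.159],[0,0,0.096]],
    [[0.87,-0.433,0.159],[0,0,0.096]],
    [[0.87,-0.433,0.159],[0,0,0.096]],
    [[0.87,-0.433,0.159],[0,0,0.096]],
    [[0.87,-0.433,0.159],[0,0,0.096]],
    [[0.87,-0.433,0.159],[0,0,0.096]],
    [[0.87,-0.433,0.159],[0,0,0.096]],
    [[0.87,-0.433,0.159],[0,0,0.096]],
  ],
  claw=1,
  newtons=40,
)

```text
time: 0.77
tool_pos: [0.347, -0.4967, 0.1593]
tcp_rot: [-3.129, -0.264, 0.002]
wrist_force: [-0.6, -0.3, 0.5]
width: 1.0
grip_force: 0.0
```

```bash
python3 pl.py sc:.12 sc:.03 sc:.003
```

```text
t 0.77 [ 0.347  -0.4967  0.1593] yaw 0.1684 w 1.0 grip 0.0 q6 0.4
sc:.12 [0.823, -0.489, 0.157] [-0.002, 0.001, 0.102] rows 6.0
sc:.03 [0.823, -0.488, 0.517] [-0.002, 0.001, 0.102] rows 7.0
sc:.003 [0.823, -0.488, 0.625] [-0.002, 0.001, 0.102] rows 7.0
```

Request:
play_rows(
  rows=[
    [[0.823,-0.488,0.157],[0,0,0.102]],
    [[0.823,-0.488,0.157],[0,0,0.102]],
    [[0.823,-0.488,0.157],[0,0,0.102]],
    [[0.823,-0.488,0.157],[0,0,0.102]],
    [[0.823,-0.488,0.157],[0,0,0.102]],
    [[0.823,-0.488,0.157],[0,0,0.102]],
    [[0.823,-0.488,0.157],[0,0,0.102]],
    [[0.823,-0.488,0.157],[0,0,0.102]],
    [[0.823,-0.488,0.157],[0,0,0.102]],
    [[0.823,-0.488,0.257],[0,0,0.102]],
    [[0.823,-0.488,0.357],[0,0,0.102]],
    [[0.823,-0.488,0.457],[0,0,0.102]],
    [[0.823,-0.488,0.527],[0,0,0.102]],
    [[0.823,-0.488,0.58],[0,0,0.102]],
    [[0.823,-0.488,0.61],[0,0,0.102]],
    [[0.823,-0.488,0.623],[0,0,0.102]],
    [[0.823,-0.488,0.623],[0,0,0.102]],
  ],
)

```text
time: 2.18
tool_pos: [0.5284, -0.3456, 0.0046]
tcp_rot: [-3.139, -0.131, 0.0]
wrist_force: [-0.5, 0.0, -0.1]
width: 0.996
grip_force: 0.0
```

```bash
python3 pl.py sc:.003; python3 - <<'E'
from workcell import cams
import cv2
c=cams.read_camera("side");cv2.imwrite("pics/g1.png",cv2.resize(c["image"][110:240,230:400,::-1],None,fx=4,fy=4,interpolation=cv2.INTER_CUBIC))
E
```

```text
t 2.18 [ 0.5284 -0.3456  0.0046] yaw 0.0832 w 0.996 grip 0.0 q6 0.87
sc:.003 [0.005, -0.016, 0.006] [-0.0, 0.0, -0.007] rows 1.0
```

View pics/g1.png

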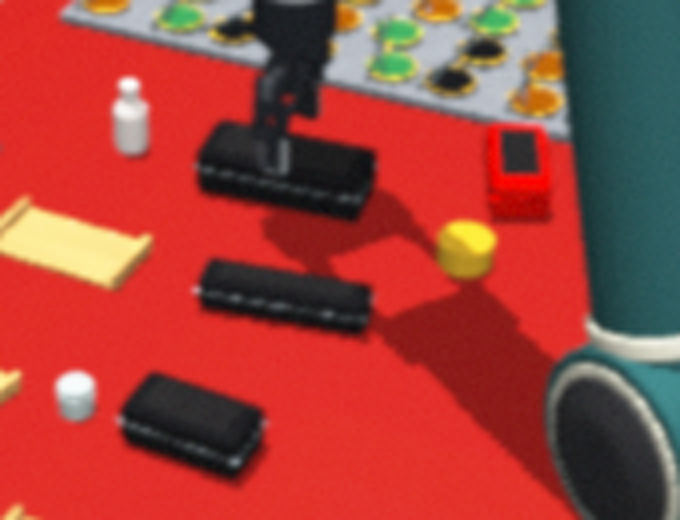

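The fingers straddle the sun case and the near pad is in front of its side at (275,155). I'll make a small correction and close.

Request:
play_rows(
  rows=[
    [[0.005,-0.016,0.004],[0,0,0]],
    [[0.005,-0.016,0.004],[0,0,0]],
    [[0.005,-0.016,0.004],[0,0,0]],
  ],
)

```text
time: 2.48
tool_pos: [0.5306, -0.3409, 0.0048]
tcp_rot: [3.138, 0.133, 0.002]
wrist_force: [-0.7, -0.1, -0.9]
width: 1.0
grip_force: 0.0
```

Request:
play_rows(
  rows=[
    [[0,0,0],[0,0,0]],
    [[0,0,0],[0,0,0]],
    [[0,0,0],[0,0,0]],
    [[0,0,0],[0,0,0]],
    [[0,0,0],[0,0,0]],
    [[0,0,0],[0,0,0]],
    [[0,0,0],[0,0,0]],
    [[0,0,0],[0,0,0]],
    [[0,0,0],[0,0,0]],
    [[0,0,0],[0,0,0]],
  ],
  claw=-1,
)

```text
time: 3.32
tool_pos: [0.5305, -0.3411, 0.0047]
tcp_rot: [3.138, 0.133, 0.002]
wrist_force: [-0.4, 1.0, 5.3]
width: 0.73
grip_force: 44.5
```

Request:
play_rows(
  rows=[
    [[0,0,-0.05],[0,0,0]],
    [[0,0,-0.15],[0,0,0]],
    [[0,0,-0.28],[0,0,0]],
    [[0,0,-0.4],[0,0,0]],
    [[0,0,-0.46],[0,0,0]],
    [[0,0,-0.46],[0,0,0]],
    [[0,0,-0.46],[0,0,0]],
  ],
)

```text
time: 3.9
tool_pos: [0.5302, -0.3411, 0.1197]
tcp_rot: [3.138, 0.132, 0.002]
wrist_force: [-0.8, 0.1, -2.2]
width: 0.731
grip_force: 44.4
```

```bash
python3 pl.py sr:.12 sr:.12:.34
```

```text
t 3.9 [ 0.5302 -0.3411  0.1197] yaw 0.0843 w 0.731 grip 44.4 q6 0.88
sr:.12 [0.284, -2.717, -0.004] [0.001, -0.002, 0.153] rows 17.0
sr:.12:.34 [0.097, -0.924, -0.001] [0.001, -0.001, 0.052] rows 6.0
```

Request:
play_rows(
  rows=[
    [[0.08,-0.92,0],[0,0,0]],
    [[0.08,-0.92,0],[0,0,0]],
    [[0.08,-0.92,0],[0,0,0]],
    [[0.08,-0.92,0],[0,0,0]],
    [[0.08,-0.92,0],[0,0,0]],
    [[0.08,-0.92,0],[0,0,0]],
  ],
)

```text
time: 4.4
tool_pos: [0.5272, -0.1054, 0.1155]
tcp_rot: [-3.135, -0.134, 0.009]
wrist_force: [-0.3, 0.8, -2.5]
width: 0.726
grip_force: 44.7
```

Request:
play_rows(
  rows=[
    [[0.08,-0.92,0],[0,0,0]],
    [[0.08,-0.92,0],[0,0,0]],
    [[0.08,-0.92,0],[0,0,0]],
    [[0.08,-0.92,0],[0,0,0]],
    [[0.08,-0.92,0],[0,0,0]],
    [[0.08,-0.92,0],[0,0,0]],
    [[0.08,-0.92,0],[0,0,0]],
    [[0.08,-0.92,0],[0,0,0]],
  ],
)

```text
time: 5.07
tool_pos: [0.5287, 0.1218, 0.116]
tcp_rot: [3.138, 0.137, -0.008]
wrist_force: [-0.3, -1.0, -1.0]
width: 0.729
grip_force: 44.8
```

```bash
python3 pl.py sr:.12 sr:.02 sr:.011
```

```text
t 5.07 [0.5287 0.1218 0.116 ] yaw 0.0875 w 0.729 grip 44.8 q6 1.66
sr:.12 [0.137, -0.871, -0.017] [0.001, 0.006, 0.158] rows 6.0
sr:.02 [0.139, -0.871, 0.383] [0.001, 0.006, 0.158] rows 6.0
sr:.011 [0.139, -0.871, 0.419] [0.001, 0.006, 0.158] rows 6.0
```

Request:
play_rows(
  rows=[
    [[0.137,-0.871,-0.017],[0,0,0.158]],
    [[0.137,-0.871,-0.017],[0,0,0.158]],
    [[0.137,-0.871,-0.017],[0,0,0.158]],
    [[0.137,-0.871,-0.017],[0,0,0.158]],
    [[0.137,-0.871,-0.017],[0,0,0.158]],
    [[0.137,-0.871,-0.017],[0,0,0.158]],
    [[0.137,-0.871,-0.017],[0,0,0.158]],
    [[0.137,-0.871,-0.017],[0,0,0.158]],
    [[0.137,-0.871,0.1],[0,0,0.158]],
    [[0.137,-0.871,0.2],[0,0,0.158]],
    [[0.137,-0.871,0.27],[0,0,0.158]],
    [[0.137,-0.871,0.27],[0,0,0.158]],
    [[0.137,-0.871,0.27],[0,0,0.158]],
  ],
)

```text
time: 6.15
tool_pos: [0.5454, 0.3375, 0.0493]
tcp_rot: [3.138, -0.066, -0.006]
wrist_force: [-0.6, -0.0, -1.2]
width: 0.731
grip_force: 44.9
```

```bash
python3 pl.py sr:.02 sr:.0112
```

```text
t 6.15 [0.5454 0.3375 0.0493] yaw -0.042 w 0.731 grip 44.9 q6 2.13
sr:.02 [-0.007, -0.017, 0.117] [0.004, 0.005, -0.007] rows 1.0
sr:.0112 [-0.007, -0.017, 0.152] [0.004, 0.005, -0.007] rows 1.0
```

Lower, release, and rise.

Request:
play_rows(
  rows=[
    [[-0.007,-0.017,0.04],[0.004,0.005,-0.007]],
    [[-0.007,-0.017,0.08],[0.004,0.005,-0.007]],
    [[-0.007,-0.017,0.11],[0.004,0.005,-0.007]],
    [[-0.007,-0.017,0.13],[0.004,0.005,-0.007]],
    [[-0.007,-0.017,0.145],[0.004,0.005,-0.007]],
    [[-0.007,-0.017,0.153],[0.004,0.005,-0.007]],
    [[-0.007,-0.017,0.153],[0.004,0.005,-0.007]],
    [[-0.007,-0.017,0.153],[0.004,0.005,-0.007]],
  ],
)

```text
time: 6.82
tool_pos: [0.5453, 0.3453, 0.013]
tcp_rot: [-3.138, 0.054, -0.007]
wrist_force: [0.3, 0.2, -1.3]
width: 0.729
grip_force: 45.0
```

Request:
play_rows(
  rows=[
    [[0,0,0],[0,0,0]],
    [[0,0,0],[0,0,0]],
    [[0,0,0],[0,0,0]],
    [[0,0,0],[0,0,0]],
    [[0,0,0],[0,0,0]],
    [[0,0,0],[0,0,0]],
    [[0,0,-0.04],[0,0,0]],
    [[0,0,-0.12],[0,0,0]],
    [[0,0,-0.25],[0,0,0]],
    [[0,0,-0.36],[0,0,0]],
    [[0,0,-0.4],[0,0,0]],
    [[0,0,-0.4],[0,0,0]],
  ],
  claw=1,
)

```text
time: 7.82
tool_pos: [0.5476, 0.3465, 0.118]
tcp_rot: [-3.134, 0.054, -0.017]
wrist_force: [0.7, -0.7, 0.9]
width: 1.001
grip_force: 0.0
```

```bash
python3 pl.py fc:.11 fc:.003
```

```text
t 7.82 [0.5476 0.3465 0.118 ] yaw -0.0343 w 1.001 grip 0.0 q6 2.13
fc:.11 [0.536, 0.671, 0.033] [-0.012, -0.013, 0.372] rows 6.0
fc:.003 [0.532, 0.674, 0.461] [-0.012, -0.013, 0.372] rows 6.0
```

Request:
play_rows(
  rows=[
    [[0.536,0.671,0.033],[-0.012,-0.013,0.372]],
    [[0.536,0.671,0.033],[-0.012,-0.013,0.372]],
    [[0.536,0.671,0.033],[-0.012,-0.013,0.372]],
    [[0.536,0.671,0.033],[-0.012,-0.013,0.372]],
    [[0.536,0.671,0.033],[-0.012,-0.013,0.372]],
    [[0.536,0.671,0.033],[-0.012,-0.013,0.372]],
    [[0.536,0.671,0.033],[-0.012,-0.013,0.372]],
    [[0.536,0.671,0.033],[-0.012,-0.013,0.372]],
    [[0.536,0.671,0.15],[-0.012,-0.013,0.372]],
    [[0.536,0.671,0.22],[-0.012,-0.013,0.372]],
    [[0.536,0.671,0.22],[-0.012,-0.013,0.372]],
    [[0.536,0.671,0.22],[-0.012,-0.013,0.372]],
  ],
)

```text
time: 8.82
tool_pos: [0.6703, 0.1742, 0.0559]
tcp_rot: [3.093, -0.506, -0.018]
wrist_force: [-0.7, -0.6, 0.5]
width: 1.002
grip_force: 0.0
```

```bash
python3 pl.py fc:.003; python3 - <<'E'
from fit import *
from workcell import cams
p=[]
for n in("top","side"):
    c=cams.read_camera(n)
    print(n,[ (a.round(4),round(e,3)) for a,e in [fit([c],'sun_case',[.544,.342,-.036],.006)]])
E
```

```text
t 8.82 [0.6703 0.1742 0.0559] yaw -0.3245 w 1.002 grip 0.0 q6 2.12
fc:.003 [0.023, -0.01, 0.211] [0.011, 0.013, 0.003] rows 2.0
top [(array([ 0.5275,  0.3574, -0.0659]), np.float64(0.464))]
side [(array([ 0.5389,  0.3503, -0.0328]), np.float64(0.148))]
```

Request:
play_rows(
  rows=[
    [[0.023,-0.01,0.03],[0.011,0.013,0]],
    [[0.023,-0.01,0.08],[0.011,0.013,0]],
    [[0.023,-0.01,0.13],[0.011,0.013,0]],
    [[0.023,-0.01,0.17],[0.011,0.013,0]],
    [[0.023,-0.01,0.195],[0.011,0.013,0]],
    [[0.023,-0.01,0.208],[0.011,0.013,0]],
    [[0.023,-0.01,0.208],[0.011,0.013,0]],
    [[0.023,-0.01,0.208],[0.011,0.013,0]],
  ],
)

```text
time: 9.58
tool_pos: [0.6789, 0.173, 0.0055]
tcp_rot: [-3.099, 0.511, -0.006]
wrist_force: [0.1, -0.6, 0.3]
width: 0.998
grip_force: 0.0
```

```bash
python3 pl.py fc:.003; python3 - <<'E'
from workcell import cams
import cv2
c=cams.read_camera("side");cv2.imwrite("pics/g2.png",cv2.resize(c["image"][190:330,100:270,::-1],None,fx=4,fy=4,interpolation=cv2.INTER_CUBIC))
E
```

```text
t 9.58 [0.6789 0.173  0.0055] yaw -0.3266 w 0.998 grip 0.0 q6 2.11
fc:.003 [-0.013, -0.002, 0.01] [-0.002, -0.005, -0.0] rows 1.0
```

View pics/g2.png

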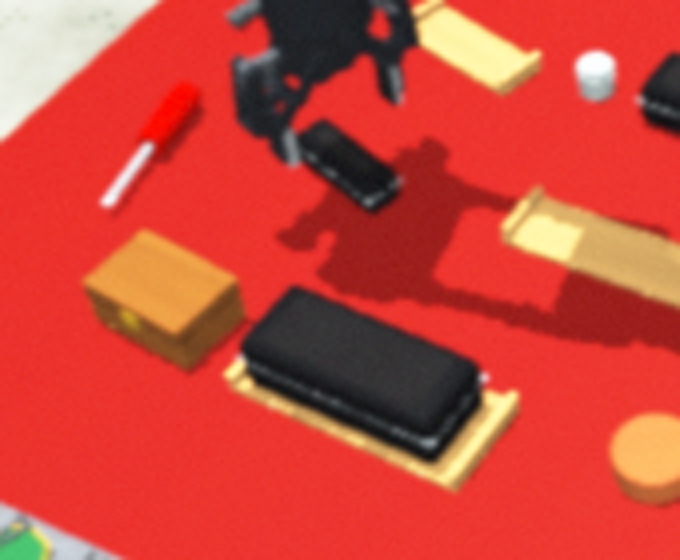

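```bash
python3 - <<'E'
from fit import *
from workcell import cams,bot
c=cams.read_camera("side")
a=-.3266-np.pi/2;d=np.array([np.cos(a),np.sin(a),0])*.0425
o=np.array([.6789,.173,.018])
P=np.array([o,o+d,o-d,[.6759,.1744,.016],[.6759,.1744,.032],[.5438,.3417,.052]])
print(((proj(c,P)-[100,190])*4).round(0).tolist())
for p0 in([.544,.342,-.036],[.552,.342,-.036],[.536,.345,-.036]): print(*[x.round(4) for x in fit([c],'sun_case',p0,.006)])
t=cams.read_camera('top');I=cv2.resize(t['image'][:,:,::-1],None,fx=4,fy=4)
for n,p,z in(('sun_case',[.544,.342,-.036],.006),('folding_case',[.6759,.1744,-.3265],0),('sun_rest',[.5438,.3417,-.0362],0)):
    k,_=cv2.findContours(sil(t,n,p,z),0,1);cv2.drawContours(I,k,-1,(255,255,0),1)
cv2.imwrite('pics/t2.png',cv2.resize(I[340:1000,400:1280],(800,600)))
E
```

```text
[[343.0, 161.0], [388.0, 133.0], [296.0, 189.0], [345.0, 165.0], [342.0, 149.0], [358.0, 346.0]]
[ 0.5382  0.3496 -0.019 ] 0.144
[ 0.5379  0.3501 -0.0193] 0.1415
[ 0.5384  0.3499 -0.0339] 0.1411
```

View pics/t2.png

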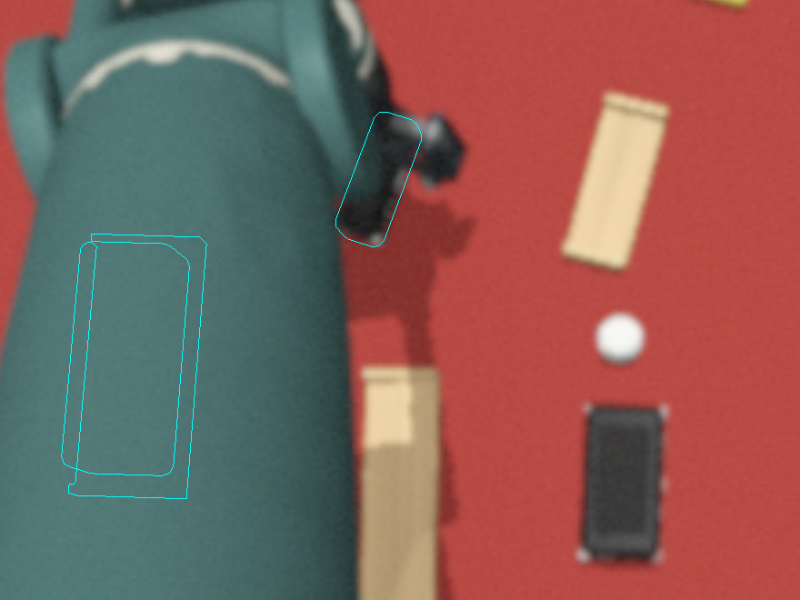

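```bash
sed -i 's/((r<110)|((g>75)&(abs(r-g)<60)))/((r<110)|((g>75)\&(I.max(2)-I.min(2)<40)))/' fit.py; python3 - <<'E'
from fit import *
from workcell import cams,bot
c=cams.read_camera("side")
for p0 in([.544,.342,-.036],[.536,.345,-.036]): print(*[x.round(4) for x in fit([c],'sun_case',p0,.006)])
I=cv2.resize(c['image'][:,:,::-1],None,fx=10,fy=10,interpolation=cv2.INTER_CUBIC)
for n,p,z in(('folding_case',[.6759,.1744,-.3265],0),):
    k,_=cv2.findContours(cv2.resize(sil(c,n,p,z),None,fx=2.5,fy=2.5,interpolation=0),0,1);cv2.drawContours(I,k,-1,(255,255,0),1)
s=bot.read_state();from scipy.spatial.transform import Rotation as Ro
R=Ro.from_rotvec(s['tcp_rot']).as_matrix();o=s['tool_pos']
for y in(-.057,-.0425,0,.0425,.057):
  for z in(0,-.013,-.03):
    u=(proj(c,(o+R@[0,y,z])[None])[0]+.5)*10;cv2.circle(I,tuple(int(v) for v in u),4,(0,255,0),-1)
cv2.imwrite('pics/s3.png',I[1900:2450,1450:2150])
E
```

```text
[ 0.5451  0.3437 -0.0661] 0.0654
[ 0.5463  0.3433 -0.0614] 0.0631
```

View pics/s3.png

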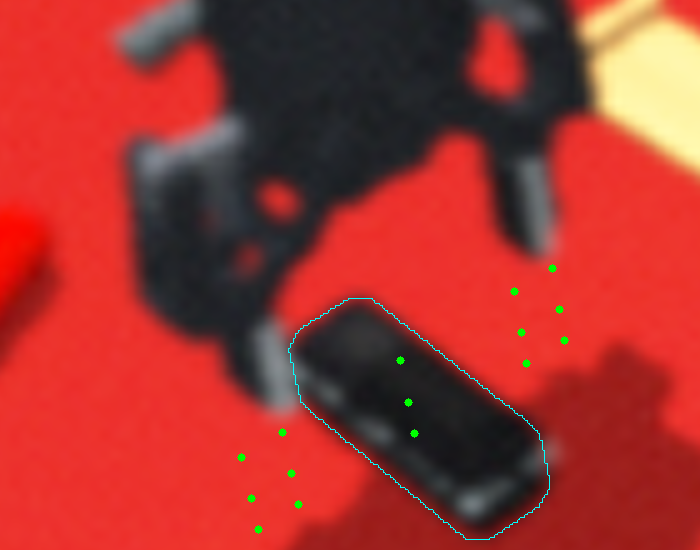

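```bash
python3 - <<'E'
from fit import *
from workcell import cams,bot
from scipy.spatial.transform import Rotation as Ro
s=bot.read_state();R=Ro.from_rotvec(s['tcp_rot']).as_matrix();o=s['tool_pos']
print(o,s['q'].round(4))
c=cams.read_camera("side");t=cams.read_camera("top")
R1=Ro.from_rotvec([-3.139,-.131,0]).as_matrix();o1=np.array([.5284,-.3456,.0046])
for z in(-.013,-.035):
  P=np.array([o1+R1@[0,y,z] for y in(-.05,.05)]);print('g1 exp',((proj(c,P)-[230,110])*4).round().tolist())
  P=np.array([o+R@[0,y,z] for y in(-.05,.05)]);print('top exp',((proj(t,P)*4-[400,340])*800/880).round().tolist())
# triangulate far finger tip: side (145+54.5+.., )
def line(c,u,v):
    d=c['T'][:3,:3]@np.linalg.solve(c['K'],[u,v,1.]);return c['T'][:3,3],d/np.linalg.norm(d)
I=cv2.resize(t['image'][:,:,::-1],None,fx=10,fy=10,interpolation=cv2.INTER_CUBIC)
for y in(-.057,-.0425,0,.0425,.057):
  for z in(0,-.013,-.03):
    u=(proj(t,(o+R@[0,y,z])[None])[0]+.5)*10;cv2.circle(I,tuple(int(v) for v in u),4,(0,255,0),-1)
cv2.imwrite('pics/t3.png',I[1000:1550,1800:2400])
E
```

```text
[0.67969732 0.17320554 0.00674731] [ 2.1430e-01  4.7250e-01  1.7011e+00 -6.0000e-04  9.6180e-01  2.1120e+00]
g1 exp [[268.0, 202.0], [305.0, 144.0]]
top exp [[312.0, 149.0], [445.0, 192.0]]
g1 exp [[269.0, 182.0], [305.0, 124.0]]
top exp [[304.0, 138.0], [440.0, 182.0]]
```

View pics/t3.png

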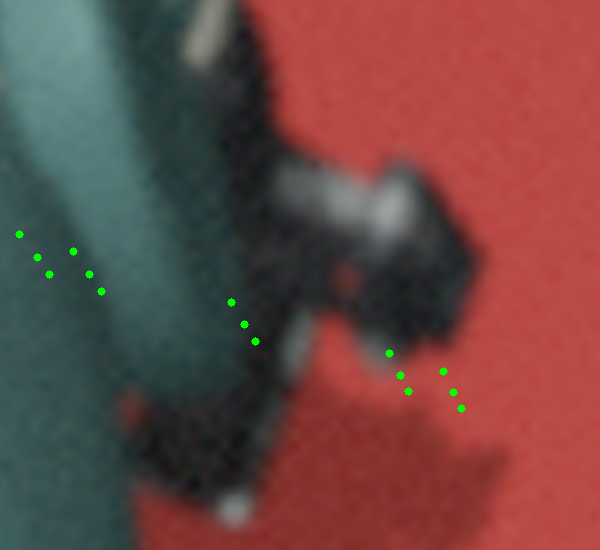

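Both views show the open tips about 20 mm higher than I assumed: the top-view tip is at (378,360) and the side-view tips are at (282,410) and (545,255). I'll half-close beside the case to see how far the tips swing forward.

Request:
play_rows(
  rows=[
    [[-0.013,-0.002,0.01],[0,0,0]],
    [[-0.013,-0.002,0.01],[0,0,0]],
    [[-0.013,-0.002,0.01],[0,0,0]],
    [[-0.013,-0.002,0.01],[0,0,0]],
    [[-0.013,-0.002,0.01],[0,0,0]],
    [[-0.013,-0.002,0.01],[0,0,0]],
  ],
  claw=0.1,
)

```text
time: 10.38
tool_pos: [0.6761, 0.1746, 0.0034]
tcp_rot: [-3.099, 0.51, -0.007]
wrist_force: [-0.1, 0.0, 1.1]
width: 0.55
grip_force: 0.0
```

```bash
cat > gv.py <<'E'
import sys
from fit import *
from workcell import cams,bot
from scipy.spatial.transform import Rotation as Ro
s=bot.read_state();R=Ro.from_rotvec(s['tcp_rot']).as_matrix();o=s['tool_pos'];h=s['width']*.0425
c=cams.read_camera("side")
I=cv2.resize(c['image'][:,:,::-1],None,fx=10,fy=10,interpolation=cv2.INTER_CUBIC)
for y in(-h,0,h):
  for z in(0,-.01,-.02,-.03):
    u=(proj(c,(o+R@[0,y,z])[None])[0]+.5)*10;cv2.circle(I,tuple(int(v) for v in u),4,(0,255,0),-1)
u=(proj(c,o[None])[0]*10).astype(int)
print(o.round(4),s['width']);cv2.imwrite(sys.argv[1],I[max(u[1]-350,0):u[1]+250,u[0]-350:u[0]+350])
E
python3 gv.py pics/s4.png
```

```text
[0.6761 0.1746 0.0034] 0.5495356164156504
```

View pics/s4.png

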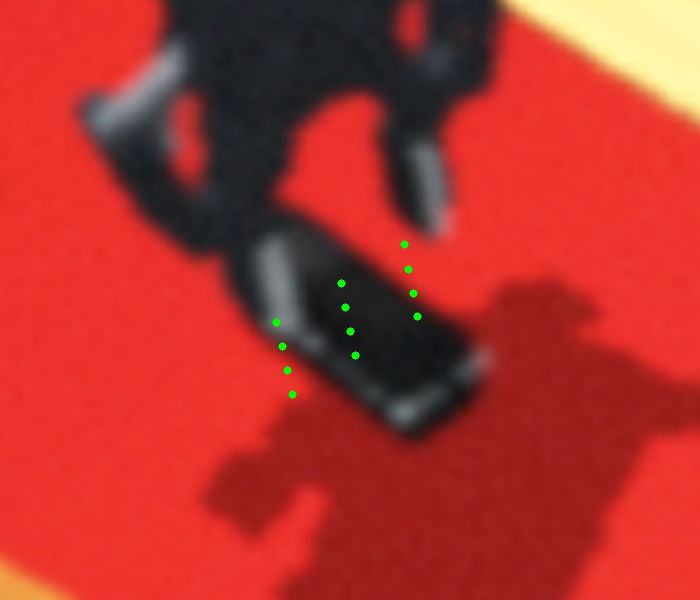

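The pads clear the case on both sides but end only about 28 mm above the table (near tip (285,330)), so they would catch only the top edge. I'll lower in small steps and watch the force.

Request:
play_rows(
  rows=[
    [[0,0,0.008],[0,0,0]],
    [[0,0,0.016],[0,0,0]],
    [[0,0,0.02],[0,0,0]],
    [[0,0,0.02],[0,0,0]],
    [[0,0,0.02],[0,0,0]],
  ],
)

```text
time: 10.85
tool_pos: [0.6759, 0.1745, -0.0019]
tcp_rot: [-3.099, 0.51, -0.007]
wrist_force: [-0.0, -0.5, -0.4]
width: 0.55
grip_force: 0.0
```

Request:
play_rows(
  rows=[
    [[0,0,0.004],[0,0,0]],
    [[0,0,0.008],[0,0,0]],
    [[0,0,0.008],[0,0,0]],
    [[0,0,0.008],[0,0,0]],
  ],
)

```text
time: 11.18
tool_pos: [0.676, 0.1746, -0.0037]
tcp_rot: [-3.099, 0.51, -0.007]
wrist_force: [-0.7, 0.1, 0.1]
width: 0.555
grip_force: 0.0
```

Request:
play_rows(
  rows=[
    [[0,0,0.004],[0,0,0]],
    [[0,0,0.008],[0,0,0]],
    [[0,0,0.008],[0,0,0]],
    [[0,0,0.008],[0,0,0]],
  ],
)

```text
time: 11.52
tool_pos: [0.676, 0.1745, -0.0058]
tcp_rot: [-3.099, 0.51, -0.007]
wrist_force: [0.2, 0.2, 0.5]
width: 0.556
grip_force: 0.0
```

Request:
play_rows(
  rows=[
    [[0,0,0.006],[0,0,0]],
    [[0,0,0.014],[0,0,0]],
    [[0,0,0.014],[0,0,0]],
    [[0,0,0.014],[0,0,0]],
  ],
)

```text
time: 11.85
tool_pos: [0.6759, 0.1745, -0.0095]
tcp_rot: [-3.099, 0.51, -0.006]
wrist_force: [-0.5, -0.1, -0.3]
width: 0.549
grip_force: 0.0
```

```bash
python3 gv.py pics/s5.png
```

```text
[ 0.6759  0.1745 -0.0095] 0.5490319719851298
```

View pics/s5.png

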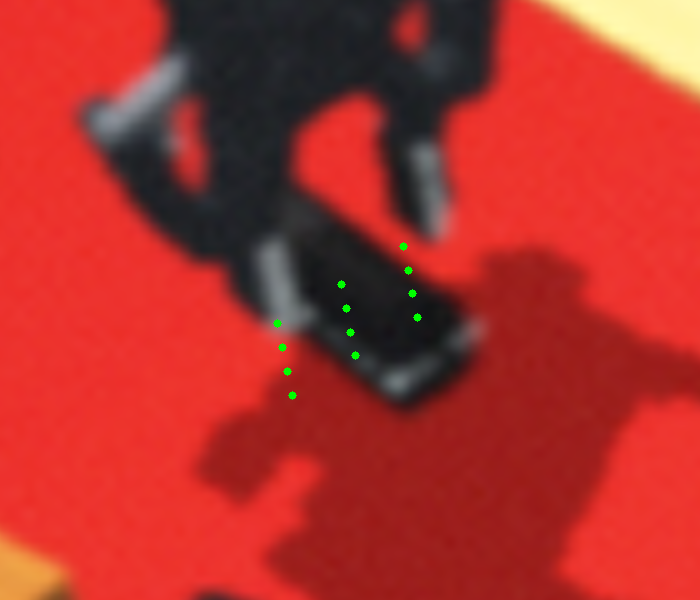

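There is still no contact, and the near tip (290,330) is now at mid-height of the case side. Close and lift.

Request:
play_rows(
  rows=[
    [[0,0,0],[0,0,0]],
    [[0,0,0],[0,0,0]],
    [[0,0,0],[0,0,0]],
    [[0,0,0],[0,0,0]],
    [[0,0,0],[0,0,0]],
    [[0,0,0],[0,0,0]],
    [[0,0,0],[0,0,0]],
  ],
  claw=-1,
  newtons=40,
)

```text
time: 12.48
tool_pos: [0.6765, 0.1746, -0.0088]
tcp_rot: [-3.098, 0.51, -0.008]
wrist_force: [0.6, -0.4, 1.5]
width: 0.357
grip_force: 39.8
```

Request:
play_rows(
  rows=[
    [[0,0,-0.04],[0,0,0]],
    [[0,0,-0.12],[0,0,0]],
    [[0,0,-0.24],[0,0,0]],
    [[0,0,-0.36],[0,0,0]],
    [[0,0,-0.42],[0,0,0]],
    [[0,0,-0.42],[0,0,0]],
    [[0,0,-0.42],[0,0,0]],
  ],
)

```text
time: 13.07
tool_pos: [0.6763, 0.1747, 0.0969]
tcp_rot: [-3.098, 0.51, -0.01]
wrist_force: [-0.9, -0.8, -1.0]
width: 0.359
grip_force: 39.7
```

```bash
python3 pl.py fr:.09 fr:.04; python3 gv.py pics/s6.png
```

```text
t 13.07 [0.6763 0.1747 0.0969] yaw -0.3265 w 0.359 grip 39.7 q6 2.11
fr:.09 [0.219, 0.639, 0.027] [-0.004, -0.008, -0.088] rows 5.0
fr:.04 [0.218, 0.64, 0.227] [-0.004, -0.008, -0.088] rows 5.0
[0.6763 0.1747 0.0969] 0.3588832004220264
```

View pics/s6.png

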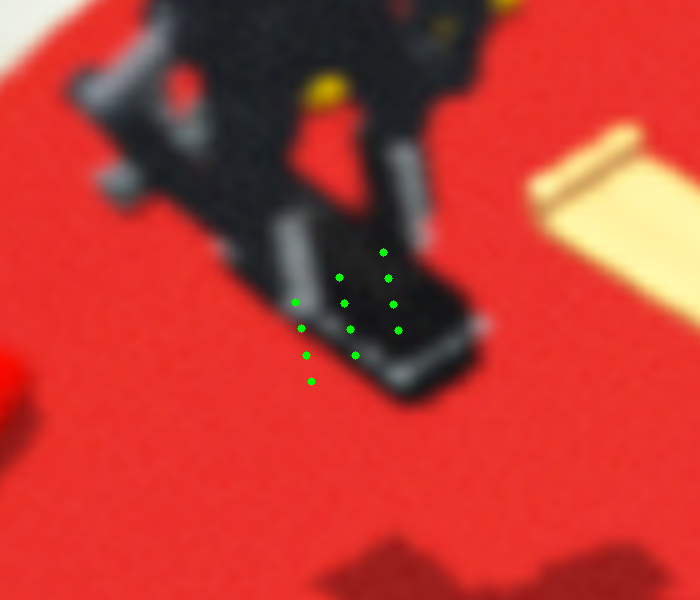

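The folding case is held level. Carry it to its rest.

Request:
play_rows(
  rows=[
    [[0.219,0.639,0.027],[-0.004,-0.008,-0.088]],
    [[0.219,0.639,0.027],[-0.004,-0.008,-0.088]],
    [[0.219,0.639,0.027],[-0.004,-0.008,-0.088]],
    [[0.219,0.639,0.027],[-0.004,-0.008,-0.088]],
    [[0.219,0.639,0.027],[-0.004,-0.008,-0.088]],
    [[0.219,0.639,0.027],[-0.004,-0.008,-0.088]],
    [[0.219,0.639,0.15],[-0.004,-0.008,-0.088]],
    [[0.219,0.639,0.227],[-0.004,-0.008,-0.088]],
    [[0.219,0.639,0.227],[-0.004,-0.008,-0.088]],
    [[0.219,0.639,0.227],[-0.004,-0.008,-0.088]],
    [[0.219,0.639,0.227],[-0.004,-0.008,-0.088]],
  ],
)

```text
time: 14.03
tool_pos: [0.6764, 0.0069, 0.0389]
tcp_rot: [3.115, -0.401, -0.004]
wrist_force: [-0.9, -0.3, -1.8]
width: 0.359
grip_force: 39.9
```

```bash
python3 pl.py fr:.01 fr:-.0025
```

```text
t 14.03 [0.6764 0.0069 0.0389] yaw -0.2562 w 0.359 grip 39.9 q6 1.8
fr:.01 [0.004, 0.004, 0.115] [0.001, 0.003, 0.001] rows 1.0
fr:-.0025 [0.004, 0.004, 0.165] [0.001, 0.003, 0.001] rows 1.0
```

Request:
play_rows(
  rows=[
    [[0.004,0.004,0.05],[0,0.002,0]],
    [[0.004,0.004,0.1],[0,0.002,0]],
    [[0.004,0.004,0.13],[0,0.002,0]],
    [[0.004,0.004,0.15],[0,0.002,0]],
    [[0.004,0.004,0.164],[0,0.002,0]],
    [[0.004,0.004,0.164],[0,0.002,0]],
    [[0.004,0.004,0.164],[0,0.002,0]],
    [[0.004,0.004,0.164],[0,0.002,0]],
  ],
)

```text
time: 14.7
tool_pos: [0.6774, 0.0044, -0.0019]
tcp_rot: [3.114, -0.403, -0.0]
wrist_force: [-0.0, 0.4, -0.4]
width: 0.356
grip_force: 39.9
```

Request:
play_rows(
  rows=[
    [[0,0,0],[0,0,0]],
    [[0,0,0],[0,0,0]],
    [[0,0,0],[0,0,0]],
    [[0,0,0],[0,0,0]],
    [[0,0,0],[0,0,0]],
    [[0,0,0],[0,0,0]],
    [[0,0,0],[0,0,0]],
    [[0,0,-0.04],[0,0,0]],
    [[0,0,-0.12],[0,0,0]],
    [[0,0,-0.25],[0,0,0]],
    [[0,0,-0.38],[0,0,0]],
    [[0,0,-0.44],[0,0,0]],
    [[0,0,-0.44],[0,0,0]],
    [[0,0,-0.44],[0,0,0]],
  ],
  claw=1,
)

```text
time: 15.87
tool_pos: [0.6786, 0.0045, 0.1104]
tcp_rot: [3.115, -0.403, 0.005]
wrist_force: [-0.2, 0.4, -0.0]
width: 0.998
grip_force: 0.0
```

```bash
python3 pl.py cc:.11 cc:-.006
```

```text
t 15.87 [0.6786 0.0045 0.1104] yaw -0.2574 w 0.998 grip 0.0 q6 1.8
cc:.11 [-0.858, 0.241, -0.001] [0.001, -0.004, -0.257] rows 6.0
cc:-.006 [-0.86, 0.241, 0.463] [0.001, -0.004, -0.257] rows 7.0
```

Request:
play_rows(
  rows=[
    [[-0.858,0.241,-0.001],[0,-0.004,-0.257]],
    [[-0.858,0.241,-0.001],[0,-0.004,-0.257]],
    [[-0.858,0.241,-0.001],[0,-0.004,-0.257]],
    [[-0.858,0.241,-0.001],[0,-0.004,-0.257]],
    [[-0.858,0.241,-0.001],[0,-0.004,-0.257]],
    [[-0.858,0.241,-0.001],[0,-0.004,-0.257]],
    [[-0.858,0.241,-0.001],[0,-0.004,-0.257]],
    [[-0.858,0.241,-0.001],[0,-0.004,-0.257]],
    [[-0.858,0.241,0.1],[0,-0.004,-0.257]],
    [[-0.858,0.241,0.16],[0,-0.004,-0.257]],
    [[-0.858,0.241,0.16],[0,-0.004,-0.257]],
    [[-0.858,0.241,0.16],[0,-0.004,-0.257]],
    [[-0.858,0.241,0.16],[0,-0.004,-0.257]],
  ],
)

```text
time: 16.95
tool_pos: [0.4558, 0.0008, 0.0686]
tcp_rot: [3.14, -0.087, -0.005]
wrist_force: [-0.6, -0.1, -0.1]
width: 1.003
grip_force: 0.0
```

```bash
python3 pl.py cc:-.008;  python3 - <<'E'
from fit import *
from workcell import cams
c=cams.read_camera("top");d=cams.read_camera("side")
for n,p in(('sun_case',[.545,.343,-.05]),('folding_case',[.677,.006,-.257])):
  for q in(c,d): print(n,*[np.round(x,4) for x in fit([q],n,p,.006)])
E
```

```text
t 16.95 [0.4558 0.0008 0.0686] yaw -0.0555 w 1.003 grip 0.0 q6 1.57
cc:-.008 [0.001, -0.001, 0.306] [0.001, 0.004, -0.0] rows 2.0
sun_case [ 0.546   0.3439 -0.0224] 0.0721
sun_case [ 0.5461  0.3437 -0.0566] 0.0708
folding_case [ 0.6773  0.0027 -0.2661] 0.3756
folding_case [ 0.6769  0.0024 -0.3176] 0.1224
```

Both placed cases fit within tolerance. Next is the child case.

Request:
play_rows(
  rows=[
    [[0,0,0.08],[0,0.003,0]],
    [[0,0,0.15],[0,0.003,0]],
    [[0,0,0.21],[0,0.003,0]],
    [[0,0,0.25],[0,0.003,0]],
    [[0,0,0.28],[0,0.003,0]],
    [[0,0,0.304],[0,0.003,0]],
    [[0,0,0.304],[0,0.003,0]],
    [[0,0,0.304],[0,0.003,0]],
  ],
)

```text
time: 17.72
tool_pos: [0.4545, 0.0008, -0.0075]
tcp_rot: [3.14, -0.087, -0.002]
wrist_force: [0.8, -1.2, 0.3]
width: 1.0
grip_force: 0.0
```

Request:
play_rows(
  rows=[
    [[0,0,0],[0,0,0]],
    [[0,0,0],[0,0,0]],
    [[0,0,0],[0,0,0]],
    [[0,0,0],[0,0,0]],
    [[0,0,0],[0,0,0]],
    [[0,0,0],[0,0,0]],
    [[0,0,0],[0,0,0]],
    [[0,0,0],[0,0,0]],
  ],
  claw=-1,
)

```text
time: 18.38
tool_pos: [0.4552, 0.0008, -0.0069]
tcp_rot: [3.14, -0.087, 0.001]
wrist_force: [-1.6, 0.2, 6.2]
width: 0.619
grip_force: 43.0
```

Request:
play_rows(
  rows=[
    [[0,0,-0.04],[0,0,0]],
    [[0,0,-0.12],[0,0,0]],
    [[0,0,-0.24],[0,0,0]],
    [[0,0,-0.36],[0,0,0]],
    [[0,0,-0.42],[0,0,0]],
    [[0,0,-0.42],[0,0,0]],
    [[0,0,-0.42],[0,0,0]],
  ],
)

```text
time: 18.97
tool_pos: [0.4548, 0.0009, 0.098]
tcp_rot: [3.14, -0.087, 0.001]
wrist_force: [-0.3, 0.0, -1.1]
width: 0.622
grip_force: 42.4
```

```bash
python3 pl.py cr:.095 cr:.04
```

```text
t 18.97 [0.4548 0.0009 0.098 ] yaw -0.0555 w 0.622 grip 42.4 q6 1.57
cr:.095 [0.899, 0.679, 0.013] [0.001, -0.001, -0.026] rows 7.0
cr:.04 [0.899, 0.678, 0.233] [0.001, -0.001, -0.026] rows 7.0
```

Request:
play_rows(
  rows=[
    [[0.899,0.679,0.013],[0,0,-0.026]],
    [[0.899,0.679,0.013],[0,0,-0.026]],
    [[0.899,0.679,0.013],[0,0,-0.026]],
    [[0.899,0.679,0.013],[0,0,-0.026]],
    [[0.899,0.679,0.013],[0,0,-0.026]],
    [[0.899,0.679,0.013],[0,0,-0.026]],
    [[0.899,0.679,0.013],[0,0,-0.026]],
    [[0.899,0.679,0.013],[0,0,-0.026]],
    [[0.899,0.679,0.013],[0,0,-0.026]],
    [[0.899,0.679,0.13],[0,0,-0.026]],
    [[0.899,0.679,0.233],[0,0,-0.026]],
    [[0.899,0.679,0.233],[0,0,-0.026]],
    [[0.899,0.679,0.233],[0,0,-0.026]],
    [[0.899,0.679,0.233],[0,0,-0.026]],
  ],
)

```text
time: 20.13
tool_pos: [0.6684, -0.1803, 0.0389]
tcp_rot: [3.141, -0.054, -0.004]
wrist_force: [0.8, 0.5, -0.9]
width: 0.619
grip_force: 42.5
```

```bash
python3 pl.py cr:-.0007
```

```text
t 20.13 [ 0.6684 -0.1803  0.0389] yaw -0.0345 w 0.619 grip 42.5 q6 1.31
cr:-.0007 [0.006, 0.002, 0.158] [0.001, 0.003, 0.001] rows 1.0
```

Request:
play_rows(
  rows=[
    [[0.006,0.002,0.05],[0,0.002,0]],
    [[0.006,0.002,0.09],[0,0.002,0]],
    [[0.006,0.002,0.12],[0,0.002,0]],
    [[0.006,0.002,0.145],[0,0.002,0]],
    [[0.006,0.002,0.157],[0,0.002,0]],
    [[0.006,0.002,0.157],[0,0.002,0]],
    [[0.006,0.002,0.157],[0,0.002,0]],
    [[0.006,0.002,0.157],[0,0.002,0]],
  ],
)

```text
time: 20.8
tool_pos: [0.6707, -0.1817, -0.0007]
tcp_rot: [3.14, -0.055, 0.0]
wrist_force: [0.6, -1.6, -0.9]
width: 0.621
grip_force: 42.5
```

Request:
play_rows(
  rows=[
    [[0,0,0],[0,0,0]],
    [[0,0,0],[0,0,0]],
    [[0,0,0],[0,0,0]],
    [[0,0,0],[0,0,0]],
    [[0,0,0],[0,0,0]],
    [[0,0,0],[0,0,0]],
    [[0,0,0],[0,0,0]],
    [[0,0,-0.04],[0,0,0]],
    [[0,0,-0.12],[0,0,0]],
    [[0,0,-0.25],[0,0,0]],
    [[0,0,-0.38],[0,0,0]],
    [[0,0,-0.44],[0,0,0]],
    [[0,0,-0.44],[0,0,0]],
    [[0,0,-0.44],[0,0,0]],
  ],
  claw=1,
)

```text
time: 21.97
tool_pos: [0.6716, -0.1819, 0.1112]
tcp_rot: [3.139, -0.055, 0.005]
wrist_force: [-0.5, 0.3, -0.2]
width: 0.998
grip_force: 0.0
```

```bash
python3 pl.py lc:.11 lc:.07
```

```text
t 21.97 [ 0.6716 -0.1819  0.1112] yaw -0.035 w 0.998 grip 0.0 q6 1.31
lc:.11 [-0.854, 0.016, 0.002] [0.002, -0.004, -0.238] rows 6.0
lc:.07 [-0.855, 0.015, 0.162] [0.002, -0.004, -0.238] rows 6.0
```

Request:
play_rows(
  rows=[
    [[-0.854,0.016,0],[0,-0.004,-0.238]],
    [[-0.854,0.016,0],[0,-0.004,-0.238]],
    [[-0.854,0.016,0],[0,-0.004,-0.238]],
    [[-0.854,0.016,0],[0,-0.004,-0.238]],
    [[-0.854,0.016,0],[0,-0.004,-0.238]],
    [[-0.854,0.016,0],[0,-0.004,-0.238]],
    [[-0.854,0.016,0],[0,-0.004,-0.238]],
    [[-0.854,0.016,0],[0,-0.004,-0.238]],
    [[-0.854,0.016,0.1],[0,-0.004,-0.238]],
    [[-0.854,0.016,0.162],[0,-0.004,-0.238]],
    [[-0.854,0.016,0.162],[0,-0.004,-0.238]],
    [[-0.854,0.016,0.162],[0,-0.004,-0.238]],
    [[-0.854,0.016,0.162],[0,-0.004,-0.238]],
  ],
)

```text
time: 23.05
tool_pos: [0.4586, -0.1784, 0.0694]
tcp_rot: [3.131, 0.239, -0.004]
wrist_force: [1.2, 1.2, -0.4]
width: 0.999
grip_force: 0.0
```

```bash
python3 pl.py lc:-.0095;  python3 - <<'E'
from fit import *
from workcell import cams
c=cams.read_camera("top");d=cams.read_camera("side")
for n,p,z in(('child_case',[.67,-.181,-.035],.006),('folding_case',[.677,.006,-.257],.006),('slim_case',[.458,-.178,.152],0)):
  for q in(c,d): print(n,*[np.round(x,4) for x in fit([q],n,p,z)])
E
```

```text
t 23.05 [ 0.4586 -0.1784  0.0694] yaw 0.1523 w 0.999 grip 0.0 q6 1.0
lc:-.0095 [-0.001, -0.001, 0.316] [0.001, 0.003, 0.0] rows 2.0
child_case [ 0.6712 -0.1841  0.0051] 0.2406
child_case [ 0.6721 -0.1836 -0.0946] 0.1037
folding_case [ 0.6779  0.0028 -0.2666] 0.1672
folding_case [ 0.6771  0.0027 -0.3257] 0.1231
slim_case [ 0.4399 -0.1814  0.1079] 0.5206
slim_case [ 0.4578 -0.1794  0.1478] 0.07
```

Request:
play_rows(
  rows=[
    [[0,0,0.08],[0,0.002,0]],
    [[0,0,0.15],[0,0.002,0]],
    [[0,0,0.21],[0,0.002,0]],
    [[0,0,0.26],[0,0.002,0]],
    [[0,0,0.295],[0,0.002,0]],
    [[0,0,0.314],[0,0.002,0]],
    [[0,0,0.314],[0,0.002,0]],
    [[0,0,0.314],[0,0.002,0]],
  ],
)

```text
time: 23.82
tool_pos: [0.4575, -0.1785, -0.009]
tcp_rot: [3.132, 0.238, -0.001]
wrist_force: [-0.4, 0.5, -0.6]
width: 0.996
grip_force: 0.0
```

Request:
play_rows(
  rows=[
    [[0,0,0],[0,0,0]],
    [[0,0,0],[0,0,0]],
    [[0,0,0],[0,0,0]],
    [[0,0,0],[0,0,0]],
    [[0,0,0],[0,0,0]],
    [[0,0,0],[0,0,0]],
    [[0,0,0],[0,0,0]],
    [[0,0,0],[0,0,0]],
    [[0,0,0],[0,0,0]],
    [[0,0,0],[0,0,0]],
  ],
  claw=-1,
)

```text
time: 24.65
tool_pos: [0.4576, -0.1786, -0.0088]
tcp_rot: [3.131, 0.238, -0.0]
wrist_force: [-1.1, 0.0, 6.4]
width: 0.429
grip_force: 41.6
```

Request:
play_rows(
  rows=[
    [[0,0,-0.04],[0,0,0]],
    [[0,0,-0.12],[0,0,0]],
    [[0,0,-0.24],[0,0,0]],
    [[0,0,-0.36],[0,0,0]],
    [[0,0,-0.42],[0,0,0]],
    [[0,0,-0.42],[0,0,0]],
    [[0,0,-0.42],[0,0,0]],
  ],
)

```text
time: 25.23
tool_pos: [0.4575, -0.1783, 0.0963]
tcp_rot: [3.131, 0.238, 0.001]
wrist_force: [-0.1, -0.1, -1.4]
width: 0.432
grip_force: 40.9
```

```bash
python3 pl.py lr:.095 lr:.095:.6
```

```text
t 25.23 [ 0.4575 -0.1783  0.0963] yaw 0.1518 w 0.432 grip 40.9 q6 1.0
lr:.095 [0.183, -1.324, 0.003] [0.002, -0.0, 0.202] rows 9.0
lr:.095:.6 [0.11, -0.794, 0.002] [0.001, -0.0, 0.121] rows 5.0
```

Request:
play_rows(
  rows=[
    [[0.11,-0.794,0],[0,0,0.121]],
    [[0.11,-0.794,0],[0,0,0.121]],
    [[0.11,-0.794,0],[0,0,0.121]],
    [[0.11,-0.794,0],[0,0,0.121]],
    [[0.11,-0.794,0],[0,0,0.121]],
    [[0.11,-0.794,0],[0,0,0.121]],
    [[0.11,-0.794,0],[0,0,0.121]],
    [[0.11,-0.794,0],[0,0,0.121]],
  ],
)

```text
time: 25.9
tool_pos: [0.4528, 0.0221, 0.0937]
tcp_rot: [3.139, 0.091, -0.007]
wrist_force: [0.2, 0.5, -1.3]
width: 0.429
grip_force: 41.0
```

```bash
python3 pl.py lr:.095 lr:.04
```

```text
t 25.9 [0.4528 0.0221 0.0937] yaw 0.058 w 0.429 grip 41.0 q6 1.51
lr:.095 [0.03, -0.534, -0.006] [0.002, 0.006, 0.082] rows 4.0
lr:.04 [0.031, -0.534, 0.214] [0.002, 0.006, 0.082] rows 4.0
```

Request:
play_rows(
  rows=[
    [[0.03,-0.534,0],[0,0.003,0.082]],
    [[0.03,-0.534,0],[0,0.003,0.082]],
    [[0.03,-0.534,0],[0,0.003,0.082]],
    [[0.03,-0.534,0],[0,0.003,0.082]],
    [[0.03,-0.534,0],[0,0.003,0.082]],
    [[0.03,-0.534,0],[0,0.003,0.082]],
    [[0.03,-0.534,0.1],[0,0.003,0.082]],
    [[0.03,-0.534,0.2],[0,0.003,0.082]],
    [[0.03,-0.534,0.214],[0,0.003,0.082]],
    [[0.03,-0.534,0.214],[0,0.003,0.082]],
    [[0.03,-0.534,0.214],[0,0.003,0.082]],
  ],
)

```text
time: 26.82
tool_pos: [0.4541, 0.1545, 0.0419]
tcp_rot: [3.14, -0.015, 0.001]
wrist_force: [0.9, 0.5, -1.6]
width: 0.428
grip_force: 41.1
```

```bash
python3 pl.py lr:-.0025
```

```text
t 26.82 [0.4541 0.1545 0.0419] yaw -0.0096 w 0.428 grip 41.1 q6 1.86
lr:-.0025 [-0.006, -0.005, 0.178] [0.002, -0.0, -0.004] rows 2.0
```

Request:
play_rows(
  rows=[
    [[-0.006,-0.005,0.06],[0,0,0]],
    [[-0.006,-0.005,0.11],[0,0,0]],
    [[-0.006,-0.005,0.14],[0,0,0]],
    [[-0.006,-0.005,0.165],[0,0,0]],
    [[-0.006,-0.005,0.177],[0,0,0]],
    [[-0.006,-0.005,0.177],[0,0,0]],
    [[-0.006,-0.005,0.177],[0,0,0]],
    [[-0.006,-0.005,0.177],[0,0,0]],
  ],
)

```text
time: 27.48
tool_pos: [0.4532, 0.1573, -0.0018]
tcp_rot: [3.141, -0.012, 0.003]
wrist_force: [-0.8, -0.9, -0.3]
width: 0.429
grip_force: 41.1
```

Request:
play_rows(
  rows=[
    [[0,0,0],[0,0,0]],
    [[0,0,0],[0,0,0]],
    [[0,0,0],[0,0,0]],
    [[0,0,0],[0,0,0]],
    [[0,0,0],[0,0,0]],
    [[0,0,0],[0,0,0]],
    [[0,0,0],[0,0,0]],
    [[0,0,-0.04],[0,0,0]],
    [[0,0,-0.12],[0,0,0]],
    [[0,0,-0.25],[0,0,0]],
    [[0,0,-0.38],[0,0,0]],
    [[0,0,-0.5],[0,0,0]],
    [[0,0,-0.6],[0,0,0]],
    [[0,0,-0.7],[0,0,0]],
    [[0,0,-0.7],[0,0,0]],
  ],
  claw=1,
)

```text
time: 28.73
tool_pos: [0.4564, 0.1584, 0.1796]
tcp_rot: [-3.139, 0.012, -0.018]
wrist_force: [1.4, 1.4, 1.4]
width: 1.002
grip_force: 0.0
```

Request:
play_rows(
  rows=[
    [[0,0.95,0],[0,0,0]],
    [[0,0.95,0],[0,0,0]],
    [[0,0.95,0],[0,0,0]],
    [[0,0.95,0],[0,0,0]],
    [[0,0.95,0],[0,0,0]],
    [[0,0.95,0],[0,0,0]],
    [[0,0.95,0],[0,0,0]],
  ],
)

```text
time: 29.32
tool_pos: [0.4503, -0.085, 0.173]
tcp_rot: [3.138, -0.02, 0.002]
wrist_force: [0.2, -0.1, -0.6]
width: 0.999
grip_force: 0.0
```

Request:
play_rows(
  rows=[
    [[-0.3,0.95,0],[0,0,0]],
    [[-0.3,0.95,0],[0,0,0]],
    [[-0.3,0.95,0],[0,0,0]],
    [[-0.3,0.95,0],[0,0,0]],
    [[-0.3,0.95,0],[0,0,0]],
    [[-0.3,0.95,0],[0,0,0]],
    [[-0.3,0.95,0],[0,0,0]],
    [[-0.3,0.95,0],[0,0,0]],
  ],
)

```text
time: 29.98
tool_pos: [0.373, -0.3183, 0.1727]
tcp_rot: [-3.142, 0.019, -0.001]
wrist_force: [-0.2, 0.0, 0.0]
width: 1.002
grip_force: 0.0
```

```bash
python3 - <<'E'
from fit import *
from workcell import cams
c=cams.read_camera("top");d=cams.read_camera("side")
for n,p in(('sun',[.5438,.3417,-.0362]),('slim',[.4526,.1558,-.0065]),('child',[.67,-.181,-.035]),('folding',[.677,.006,-.257])):
  for q in(c,d): print(n,*[np.round(x,4) for x in fit([q],n+'_case',p,.006)])
I=cv2.resize(np.vstack([c['image'][60:280,80:480],d['image'][120:340,60:460]])[:,:,::-1],(546,600),interpolation=cv2.INTER_CUBIC)
cv2.imwrite('pics/end.png',I)
E
```

```text
sun [ 0.5465  0.3435 -0.0367] 0.0762
sun [ 0.5452  0.3436 -0.0579] 0.0672
slim [0.4544 0.1558 0.0058] 0.1133
slim [ 0.4553  0.1555 -0.0379] 0.0952
child [ 0.6731 -0.1825 -0.0278] 0.0849
child [ 0.6721 -0.1836 -0.0946] 0.104
folding [ 0.6779  0.0028 -0.2663] 0.1696
folding [ 0.6776  0.0017 -0.3255] 0.1239
```

View pics/end.png

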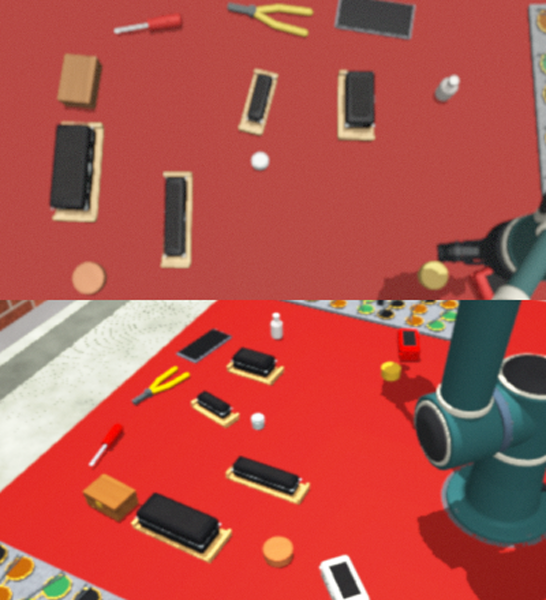

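All four cases lie on their own rests, each fitted within about 4 mm of centre. The box and pot have not moved, and the arm is clear of everything. Handing in.

```bash
python3 -c "
from workcell import bot
print(bot.finish_job())"
```

```text
the job is handed in; nothing more can be done
None
```

All four cases lie lid up on their own rests, within about 4 mm of centre by the camera fits; the box and pot were left where they stood, and the job was handed in at about 30 s (no verdict was returned).

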